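# Pump up the vacuum foot of the model vise

## Robot

A 6-joint arm with a two-finger parallel gripper is mounted at the origin on the work surface. World frame = base frame: x ahead of the robot, y to its left, z up, the work surface at z = 0. Lengths are in m, angles in rad, forces in N, time in s.
With the tool pointing down it reaches from about 0.25 to 0.8 m from the base axis. Payload 8.5 kg.
Tool frame: the origin (TCP) lies midway between the tips of the shut fingers; the grasp point (between the pads) lies env.grasp_offset behind it (env.grasp_offset is the distance from the TCP to the grasp point, in m); z points along the fingers, y is the line along which they close (so a half turn about z gives the same grasp; the last joint's range is limited). The gripper opens to 85 mm and grips with 20 to 120 N. Pads are 22 mm wide; open, the fingers measure 114 mm over their backs; the gripper's body (76 mm by 85 mm) begins 54 mm behind the grasp point. The pads swing forward as they close: fully open they stand 13 mm farther back than shut.
Start: joints at [-1.25, 0.238, -0.013, 1.319, 0, 1.571], TCP at [0.166, -0.498, 0.231] pointing down, gripper open.
Joint ranges: [-2.66, 2.66], [-1.03, 1.9], [-1.14, 1.46], [-1.82, 2.27], [-1.45, 1.34], [-3.14, 3.14]. Speed limits (rad/s): [2.22, 2.22, 2.79, 3.14, 3.14, 3.14].

## Interface

Orientations are given as a rotation vector (axis times angle).
In Python, from rig import env gives the robot as it stands.
- The arm moves only by the tool send_rows, never from a script. Its argument "deltas" is a list of rows, each an object with "delta_pos": the shift along the tool's x, y, z in m, a list of three; "dr": the turn, a rotation vector about the tool's x, y, z in rad, a list of three; "gripper": the closure, from -1 (fully open) to 1 (shut). In form: [{"delta_pos": [x, y, z], "dr": [wx, wy, wz], "gripper": gripper}, ...]. A call has 1 to 8 rows; each row shifts and turns the commanded pose from where the row before left it, along the tool's axes as they then stand; what a row does not reach is not made up. A row lasts 1/12 s, in which the tool goes at most 41.7 mm and 7.16 degrees, less where a joint would pass 70% of its speed; a pose out of reach is approached as far as the arm can. A call with a gripper value outside its range is refused whole. The fingers move at their own pace and stop on an object; "squeeze" is the grip in N (left out, the last holds). Time passes only in rows, so rows that do not move let the fingers close. It gives the time, the measured TCP pose, the force, the opening and the grip force at its end, in the units of the state.
- env.observe(): the state, without advancing time (a new reading comes with each control period).
- env.capture(name): name is "scene" or "top"; returns (picture, depth): 420x560x3 uint8, red, green, blue; 420x560 float32, m along the optical axis (not along the pixel's ray), 0 where there is no reading.
- env.camera_model(name): a dict with "camera_matrix" (3x3 intrinsics, pixels), "R" (3x3) and "t" (3): a world point X has camera coordinates R X + t. Camera axes: x right, y down, z forward; pixel columns grow to the right and rows downward; lengths in m; the calibration is good to about 2 mm. A picture is of the moment at which its call begins. camera_model takes no time and is no camera call.
- env.hand_in(): hands the job in; it is judged then, once.
Trained networks look in the newest picture that a camera, given by its name, has taken for a name from the list of things; names that differ only in an ending like _2 or _b are one class to them, and where a whole thing is asked for, a point or a joint stands for the part that bears it (a point fixed in the world has none). Each returns a list of dicts, best first, with "score" (0 to 1); they miss things now and then, are a little off and sometimes report something else, mostly with a low value. They report only what shows in the picture. A call takes as long as a camera call.
- env.search_frame(camera, label): "point" ([column, row] in pixels, amid what is visible of it).
The state is a dict: "t": time; "q": joint angles; "qvel": joint speeds; "effort": joint torques, N m; "position": TCP position; "eef_rot": TCP orientation; "contact_force": force on the tool from outside, world axes, zero at the start; "torque": the same for the moment, N m; "grip_width": opening from 0.0 (shut) to 1.0 (fully open); "finger_force": force on a finger pad.
Only numpy, scipy, OpenCV 4.12 (cv2) and the standard library are available. Lean on these libraries where they do the work, as an engineer would, in place of code of your own. Each camera call takes 0.05 s, during which the arm holds its last target. There are 200 camera calls.

## Task

The model vise's vacuum foot is not holding yet: push its pump plunger down with your fingertips and let it spring back up, stroke after stroke, until the indicator pin beside it stands fully out of its sleeve, then leave the plunger up. Do not touch or pull the pin, do not lift the vise or shove it about, and leave the glue bottle, the steel weight and the small balsa frame standing where they are.

Things in the scene. Friction and masses are not known exactly. Their poses are not given: they have to be found in the camera images.
- pump: Model vise, loose, about 2.2 kg; base 130 (x) by 230 (y) by 18 mm. Origin: centre of its underside, z up, plunger straight above it; +y points to the indicator pin, -y to the jaws holding a balsa lattice panel (110 mm along x, at y = -82 mm, top 86 mm above the table). Grey pump housing 54 by 106 mm, top 48 mm above the table; on it a round barrel, 40 mm across, top 78 mm.
- plunger_top (a point): Centre of the top of the pump plunger: a black, nearly flat round knob 36 mm across on a steel stem, rising out of the barrel. The top is 122 mm above the table when up and 104 mm when pressed to its stop. It moves with the plunger.
- plunger_travel (a joint): How far the plunger is pressed, m: 0 up, 0.018 at its bottom stop. Spring return: 4 N at first, 11 N at the bottom, plus up to 2 N for the pin. A full stroke (at least 15 mm down, then back up to within 2 mm of the top) raises the pin 6 mm; the first one about 2 to 9 mm. Strokes under 12 mm do not pump.
- pin_tip (a point): Centre of the top of the indicator pin: plain upright steel, 12 mm in diameter, in a short dark sleeve (26 mm across, top 50 mm above the table), 55 mm from the plunger's axis. It stands 4 to 14 mm out of the sleeve at the start, about 40 mm when fully out (a thinner neck then shows at its foot); always lower than the pressed plunger.
- pin_travel (a joint): How far the indicator pin has risen, m: 0 to 0.010 at the start, 0.034 to 0.036 fully out (over 0.032 counts). It stays where each stroke leaves it. Further strokes do no harm and raise it no more.
- glue: White glue bottle, 40 mm in diameter, 105 mm tall, loose; origin at the centre of its underside. Bystander.
- storey: Small open balsa storey frame, 70 by 90 by 40 mm high, loose; origin at the centre of its underside. Bystander.
- weight: Plain steel weight, an upright cylinder 38 mm in diameter and 45 mm tall, loose; origin at the centre of its underside. Bystander.

How it is judged:
On the way, in this order (a step that is already met when the one before it is completed fails the run):
1. the plunger is pushed down (value of joint plunger_travel above 0.01 m).
2. the pin is fully out (value of joint pin_travel above 0.032 m), for 0.1 s.
At the end, for the whole second after the job is handed in: The indicator pin has risen more than 32 mm, the plunger is back up within 3 mm, the vise stands flat, at rest and within 30 mm of where it was, and the three bystanders stand upright within 20 mm of where they were (value of joint pin_travel above 0.032 m and value of joint plunger_travel below 0.003 m and linear speed of pump below 0.01 m/s and height (world z) of pump below 0.004 m and angle between pump's own z axis and vertical below 0.05 rad and distance of pump from where it was at the start of the episode below 0.03 m and angle between each of glue, storey, weight's own z axis and vertical below 0.1 rad and distance of each of glue, storey, weight from where it was at the start of the episode below 0.02 m); the robot touches nothing.
It fails at once if the indicator pin is touched (contact force between any of the fingers, the arm and pin above 0.5 N).
It fails at once if the vise is lifted or tipped (height (world z) of pump above 0.008 m or angle between pump's own z axis and vertical above 0.12 rad).
It fails at once if the vise is shoved more than 30 mm (distance of pump from where it was at the start of the episode above 0.03 m).
It fails at once if a bystander is moved more than 20 mm or lifted (distance of any of glue, storey, weight from where it was at the start of the episode above 0.02 m).
It also fails if it takes over 42 s, if anything falls off the work surface, if the arm or the gripper's body presses on something with over 40 N, if the wrist force passes 120 N, or if a joint passes its speed limit or range.

## Working session

There is one attempt and no reset: what is moved stays moved. The work goes in short steps, Python scripts to look and compute and a tool call to move; the robot and the scene stay as the last step left them, time stands still between calls to the robot, and variables do not carry over. Pictures are saved under pics/ and viewed, at most 10 in all, crops included, and the job is handed in when it is done.

Besides the shell and the picture viewer there is one more tool, called after "Request:" by a JSON object that holds its "fn" and its "kwargs". send_rows: Moves the arm, as the interface text tells. Its arguments: {"type":"object","properties":{"deltas":{"type":"array"},"squeeze":{"type":"number"}},"required":["deltas"]}

```bash
mkdir -p pics; cat > h.py <<'E'
import numpy as np, cv2
from rig import env
def world(cam,d,u,v):
    m=env.camera_model(cam);K=np.array(m["camera_matrix"]);z=d
    c=z*(np.linalg.inv(K)@np.array([u,v,1.0]))
    return np.array(m["R"]).T@(c-np.array(m["t"]))
def cloud(cam,D):
    m=env.camera_model(cam);K=np.array(m["camera_matrix"])
    v,u=np.mgrid[:D.shape[0],:D.shape[1]]
    P=np.stack([u,v,np.ones_like(u)],-1)@np.linalg.inv(K).T*D[...,None]
    return (P-np.array(m["t"]))@np.array(m["R"])
E
python3 - <<'E'
from h import *
for c in("top","scene"):
    I,D=env.capture(c);cv2.imwrite(f"pics/{c}0.png",I[...,::-1])
    W=cloud(c,D)
    for l in("plunger_top","pin_tip","glue","weight","storey","pump"):
        for r in env.search_frame(c,l)[:2]:
            u,v=map(int,np.round(r["point"]));print(c,l,u,v,round(r["score"],2),W[v,u].round(3),D[v,u]>0)
print(env.observe(),env.grasp_offset)
E
```

```text
top plunger_top 281 182 0.47 [0.644 0.091 0.118] True
top glue 199 140 0.77 [0.742 0.279 0.079] True
top weight 343 251 0.81 [ 0.503 -0.055  0.046] True
top storey 299 151 0.9 [ 0.744  0.048 -0.   ] True
top pump 282 191 0.69 [0.625 0.089 0.121] True
scene plunger_top 301 227 0.54 [0.657 0.092 0.117] True
scene plunger_top 208 233 0.54 [ 0.525 -0.071  0.035] True
scene pin_tip 327 255 0.61 [0.677 0.137 0.065] True
scene glue 418 286 0.86 [0.776 0.271 0.055] True
scene glue 327 261 0.54 [0.679 0.137 0.053] True
scene weight 208 233 0.64 [ 0.525 -0.071  0.035] True
scene storey 277 316 0.95 [0.751 0.033 0.001] True
scene storey 210 234 0.67 [ 0.524 -0.067  0.032] True
scene pump 296 268 0.89 [0.665 0.083 0.033] True
{'t': 0.7, 'q': array([-1.25002801e+00,  2.38199705e-01, -1.34919707e-02,  1.31920665e+00,
       -3.06651057e-05,  1.57079518e+00]), 'qvel': array([ 5.95553715e-04,  4.83884447e-04, -5.72186042e-06,  3.69236709e-04,
        8.80810372e-04, -1.15942176e-03]), 'effort': array([-2.36640706e-03, -5.38423812e+01,  3.46651518e+01,  2.67425210e-03,
       -1.64979142e-04,  6.65185539e-06]), 'position': array([ 0.16550785, -0.49818385,  0.23127951]), 'eef_rot': array([-3.10117862e+00, -5.01690817e-01,  7.31351657e-05]), 'contact_force': array([-0.60368338, -0.08315466, -0.67743041]), 'torque': array([-0.06961274,  0.05428077, -0.03532563]), 'finger_force': 0.0, 'grip_width': 0.9991837605140191} 0.0187
```

View pics/top0.png

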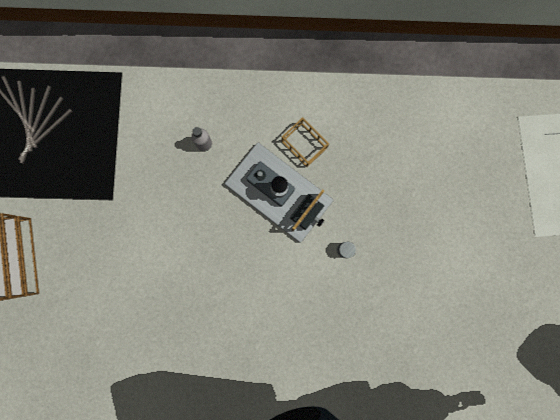

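View pics/scene0.png

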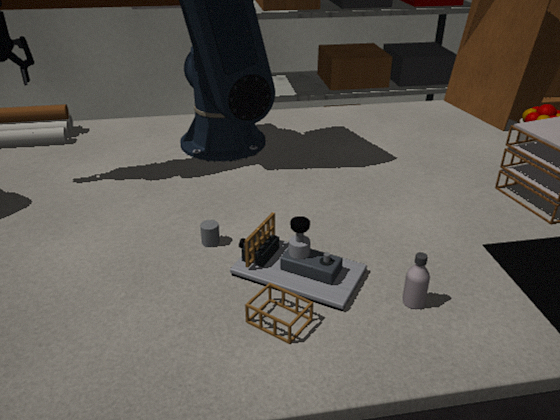

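The top view shows the knob at about (279,184), the pin at (260,174) and the panel at (308,210). In the scene view the knob is at (300,225) and the pin at (327,258). Next I'll fit the knob centre from the depth points.

```bash
cat > m.py <<'E'
from h import *
def look():
    for c in("top","scene"):
        I,D=env.capture(c);W=cloud(c,D)
        xy=W[...,:2]-[0.645,0.09]
        k=(D>0)&(np.hypot(*np.moveaxis(xy,-1,0))<.04)&(W[...,2]>.1)&(W[...,2]<.13)
        P=W[k]
        if len(P):
            t=P[P[:,2]>P[:,2].max()-.006]
            print(c,len(P),"zmax",P[:,2].max().round(4),"mid",((t.max(0)+t.min(0))/2).round(4),"mean",t.mean(0).round(4),"ext",np.ptp(t,axis=0).round(3))
        k=(D>0)&(np.hypot(W[...,0]-.665,W[...,1]-.137)<.022)&(W[...,2]>.052)&(W[...,2]<.1)
        P=W[k]
        if len(P): print(c,"pin",len(P),"zmax",P[:,2].max().round(4),P.mean(0).round(4))
    return I
if __name__=="__main__":
    look()
    from scipy.spatial.transform import Rotation as R
    s=env.observe();print(s["position"],"tool axes (cols)\n",R.from_rotvec(s["eef_rot"]).as_matrix().round(4))
E
python3 m.py
```

```text
top 220 zmax 0.125 mid [0.6405 0.0946 0.1221] mean [0.6398 0.0948 0.1213] ext [0.032 0.032 0.006]
top pin 42 zmax 0.0688 [0.6705 0.1384 0.06  ]
scene 277 zmax 0.1246 mid [0.6422 0.0935 0.1216] mean [0.6445 0.0931 0.1216] ext [0.036 0.034 0.006]
scene pin 72 zmax 0.0676 [0.6763 0.137  0.0603]
[ 0.16553823 -0.49818926  0.23127835] tool axes (cols)
 [[ 9.490e-01  3.153e-01 -0.000e+00]
 [ 3.153e-01 -9.490e-01  1.000e-04]
 [-0.000e+00 -1.000e-04 -1.000e+00]]
```

Request:
{"fn": "send_rows", "kwargs": {"deltas": [{"delta_pos":[0.0265,-0.0172,0],"dr":[0,0,0],"gripper":1},{"delta_pos":[0.0265,-0.0172,0],"dr":[0,0,0],"gripper":1},{"delta_pos":[0.0265,-0.0172,0],"dr":[0,0,0],"gripper":1},{"delta_pos":[0.0265,-0.0172,0],"dr":[0,0,0],"gripper":1},{"delta_pos":[0.0265,-0.0172,0],"dr":[0,0,0],"gripper":1},{"delta_pos":[0.0265,-0.0172,0],"dr":[0,0,0],"gripper":1},{"delta_pos":[0.0265,-0.0172,0],"dr":[0,0,0],"gripper":1},{"delta_pos":[0.0265,-0.0172,0],"dr":[0,0,0],"gripper":1}], "squeeze": 20}}

```text
t: 1.47
position: [0.324, -0.2994, 0.2315]
eef_rot: [3.101, 0.501, 0.0]
contact_force: [0.4, -1.0, -0.3]
grip_width: 0.003
finger_force: 0.0
```

Request:
{"fn": "send_rows", "kwargs": {"deltas": [{"delta_pos":[0.0265,-0.0172,0],"dr":[0,0,0],"gripper":1},{"delta_pos":[0.0265,-0.0172,0],"dr":[0,0,0],"gripper":1},{"delta_pos":[0.0265,-0.0172,0],"dr":[0,0,0],"gripper":1},{"delta_pos":[0.0265,-0.0172,0],"dr":[0,0,0],"gripper":1},{"delta_pos":[0.0265,-0.0172,0],"dr":[0,0,0],"gripper":1},{"delta_pos":[0.0265,-0.0172,0],"dr":[0,0,0],"gripper":1},{"delta_pos":[0.0265,-0.0172,0],"dr":[0,0,0],"gripper":1},{"delta_pos":[0.0265,-0.0172,0],"dr":[0,0,0],"gripper":1}]}}

```text
t: 2.13
position: [0.482, -0.1019, 0.2315]
eef_rot: [3.101, 0.502, 0.001]
contact_force: [-0.1, -1.0, 1.2]
grip_width: 0.003
finger_force: 0.0
```

Request:
{"fn": "send_rows", "kwargs": {"deltas": [{"delta_pos":[0.0265,-0.0172,0],"dr":[0,0,0],"gripper":1},{"delta_pos":[0.0265,-0.0172,0],"dr":[0,0,0],"gripper":1},{"delta_pos":[0.0265,-0.0172,0],"dr":[0,0,0],"gripper":1},{"delta_pos":[0.0265,-0.0172,0],"dr":[0,0,0],"gripper":1},{"delta_pos":[0.0265,-0.0172,0],"dr":[0,0,0],"gripper":1},{"delta_pos":[0.0265,-0.0172,0],"dr":[0,0,0],"gripper":1},{"delta_pos":[0.0265,-0.0172,0],"dr":[0,0,0],"gripper":1},{"delta_pos":[0.0,0.0,0],"dr":[0,0,0],"gripper":1}]}}

```text
t: 2.8
position: [0.6219, 0.0735, 0.2301]
eef_rot: [-3.099, -0.506, -0.001]
contact_force: [-1.3, -0.2, -0.4]
grip_width: 0.003
finger_force: 0.0
```

Request:
{"fn": "send_rows", "kwargs": {"deltas": [{"delta_pos":[0.0122,-0.0067,0.01],"dr":[0,0,0],"gripper":1},{"delta_pos":[0.0122,-0.0067,0.02],"dr":[0,0,0],"gripper":1},{"delta_pos":[0,0,0.025],"dr":[0,0,0],"gripper":1},{"delta_pos":[0,0,0.025],"dr":[0,0,0],"gripper":1},{"delta_pos":[0,0,0.01],"dr":[0,0,0],"gripper":1},{"delta_pos":[0,0,0],"dr":[0,0,0],"gripper":1}]}}

```text
t: 3.3
position: [0.6364, 0.0894, 0.1383]
eef_rot: [-3.101, -0.501, 0.008]
contact_force: [0.6, 0.8, 0.3]
grip_width: -0.003
finger_force: 0.0
```

```bash
python3 - <<'E'
from m import *
I=look();cv2.imwrite("pics/s1.png",cv2.resize(I[150:330,190:430,::-1],None,fx=3,fy=3))
s=env.observe();print(s["position"],s["contact_force"])
E
```

```text
scene 276 zmax 0.1246 mid [0.6424 0.0939 0.1216] mean [0.6439 0.093  0.1215] ext [0.037 0.035 0.006]
scene pin 74 zmax 0.0685 [0.6764 0.1375 0.0601]
[0.63822909 0.08956538 0.14185641] [ 0.54729635  0.50617272 -0.14630701]
```

View pics/s1.png

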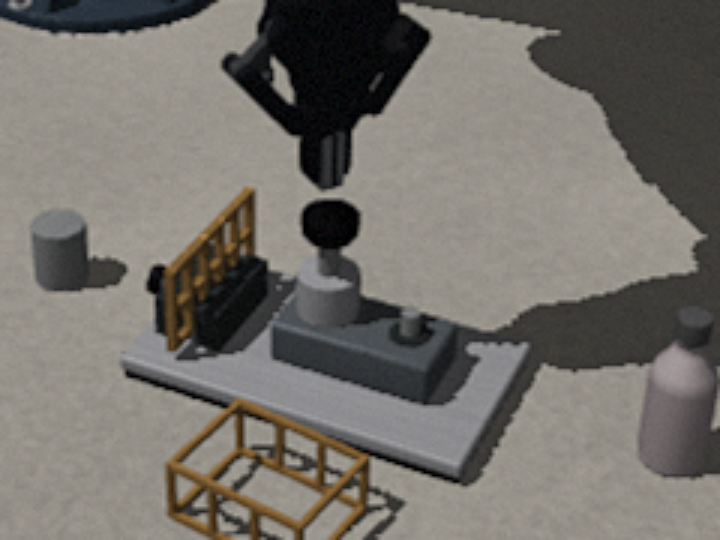

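Fingertips (crop 325,185) are right over the knob (330,210), and the pin and panel are clear of them. I'll press once and check.

Request:
{"fn": "send_rows", "kwargs": {"deltas": [{"delta_pos":[0.004,-0.003,0.012],"dr":[0,0,0],"gripper":1},{"delta_pos":[0,0,0.01],"dr":[0,0,0],"gripper":1},{"delta_pos":[0,0,0.008],"dr":[0,0,0],"gripper":1},{"delta_pos":[0,0,0.008],"dr":[0,0,0],"gripper":1},{"delta_pos":[0,0,0],"dr":[0,0,0],"gripper":1},{"delta_pos":[0,0,0],"dr":[0,0,0],"gripper":1}]}}

```text
t: 3.9
position: [0.6426, 0.0945, 0.1046]
eef_rot: [-3.101, -0.502, -0.007]
contact_force: [1.9, 2.1, 9.4]
grip_width: -0.0
finger_force: 4.8
```

```bash
python3 - <<'E'
from m import *
I=look()
s=env.observe();print(s["position"],s["contact_force"])
E
```

```text
scene 267 zmax 0.1299 mid [0.6501 0.0944 0.1269] mean [0.6517 0.0922 0.1268] ext [0.017 0.029 0.006]
scene pin 87 zmax 0.073 [0.6772 0.137  0.0623]
[0.64259372 0.09445396 0.10470891] [1.44453537 1.66298383 9.23932677]
```

Request:
{"fn": "send_rows", "kwargs": {"deltas": [{"delta_pos":[0,0,0.002],"dr":[0,0,0],"gripper":1},{"delta_pos":[0,0,0],"dr":[0,0,0],"gripper":1}]}}

```text
t: 4.17
position: [0.6427, 0.0945, 0.1036]
eef_rot: [-3.101, -0.502, -0.008]
contact_force: [0.0, 0.2, 13.1]
grip_width: -0.005
finger_force: 7.2
```

Request:
{"fn": "send_rows", "kwargs": {"deltas": [{"delta_pos":[0,0,-0.012],"dr":[0,0,0],"gripper":1},{"delta_pos":[0,0,-0.012],"dr":[0,0,0],"gripper":1},{"delta_pos":[0,0,0],"dr":[0,0,0],"gripper":1}]}}

```text
t: 4.42
position: [0.6422, 0.0942, 0.1275]
eef_rot: [-3.101, -0.502, -0.006]
contact_force: [0.6, -0.7, 0.5]
grip_width: -0.001
finger_force: 0.0
```

```bash
python3 - <<'E'
from m import *
I=look()
s=env.observe();print(s["position"],s["contact_force"])
E
```

```text
scene 240 zmax 0.1298 mid [0.6462 0.0905 0.1268] mean [0.6478 0.0903 0.128 ] ext [0.016 0.023 0.006]
scene pin 81 zmax 0.0727 [0.6772 0.1373 0.0631]
[0.64094707 0.09395073 0.12506526] [-0.43635753  0.71836152 -0.12793549]
```

Request:
{"fn": "send_rows", "kwargs": {"deltas": [{"delta_pos":[0,0,0.012],"dr":[0,0,0],"gripper":1},{"delta_pos":[0,0,0.013],"dr":[0,0,0],"gripper":1},{"delta_pos":[0,0,0],"dr":[0,0,0],"gripper":1},{"delta_pos":[0,0,0],"dr":[0,0,0],"gripper":1},{"delta_pos":[0,0,-0.013],"dr":[0,0,0],"gripper":1},{"delta_pos":[0,0,-0.013],"dr":[0,0,0],"gripper":1},{"delta_pos":[0,0,0],"dr":[0,0,0],"gripper":1},{"delta_pos":[0,0,0],"dr":[0,0,0],"gripper":1}]}}

```text
t: 5.18
position: [0.6408, 0.0939, 0.1257]
eef_rot: [-3.101, -0.502, 0.001]
contact_force: [-0.7, -0.2, -0.4]
grip_width: -0.001
finger_force: 0.0
```

```bash
python3 - <<'E'
from m import *
I=look()
s=env.observe();print(s["position"],s["contact_force"])
E
```

```text
scene 239 zmax 0.13 mid [0.649  0.0954 0.1276] mean [0.6503 0.0928 0.1277] ext [0.008 0.013 0.005]
scene pin 108 zmax 0.0798 [0.6768 0.137  0.0655]
[0.64009245 0.09383228 0.12471226] [-1.04629404  0.12501651 -1.11603707]
```

Request:
{"fn": "send_rows", "kwargs": {"deltas": [{"delta_pos":[0,0,0.012],"dr":[0,0,0],"gripper":1},{"delta_pos":[0,0,0.013],"dr":[0,0,0],"gripper":1},{"delta_pos":[0,0,0],"dr":[0,0,0],"gripper":1},{"delta_pos":[0,0,0],"dr":[0,0,0],"gripper":1},{"delta_pos":[0,0,-0.013],"dr":[0,0,0],"gripper":1},{"delta_pos":[0,0,-0.012],"dr":[0,0,0],"gripper":1},{"delta_pos":[0,0,0],"dr":[0,0,0],"gripper":1},{"delta_pos":[0,0,0],"dr":[0,0,0],"gripper":1}]}}

```text
t: 5.95
position: [0.6407, 0.0939, 0.1255]
eef_rot: [-3.101, -0.502, 0.001]
contact_force: [-0.3, 0.2, 0.2]
grip_width: 0.001
finger_force: 0.0
```

Request:
{"fn": "send_rows", "kwargs": {"deltas": [{"delta_pos":[0,0,0.012],"dr":[0,0,0],"gripper":1},{"delta_pos":[0,0,0.013],"dr":[0,0,0],"gripper":1},{"delta_pos":[0,0,0],"dr":[0,0,0],"gripper":1},{"delta_pos":[0,0,0],"dr":[0,0,0],"gripper":1},{"delta_pos":[0,0,-0.013],"dr":[0,0,0],"gripper":1},{"delta_pos":[0,0,-0.012],"dr":[0,0,0],"gripper":1},{"delta_pos":[0,0,0],"dr":[0,0,0],"gripper":1},{"delta_pos":[0,0,0],"dr":[0,0,0],"gripper":1}]}}

```text
t: 6.62
position: [0.6405, 0.0939, 0.1252]
eef_rot: [-3.101, -0.502, 0.002]
contact_force: [-0.1, 0.6, -0.4]
grip_width: 0.001
finger_force: 0.0
```

Request:
{"fn": "send_rows", "kwargs": {"deltas": [{"delta_pos":[0,0,0.012],"dr":[0,0,0],"gripper":1},{"delta_pos":[0,0,0.013],"dr":[0,0,0],"gripper":1},{"delta_pos":[0,0,0],"dr":[0,0,0],"gripper":1},{"delta_pos":[0,0,0],"dr":[0,0,0],"gripper":1},{"delta_pos":[0,0,-0.013],"dr":[0,0,0],"gripper":1},{"delta_pos":[0,0,-0.012],"dr":[0,0,0],"gripper":1},{"delta_pos":[0,0,0],"dr":[0,0,0],"gripper":1},{"delta_pos":[0,0,0],"dr":[0,0,0],"gripper":1}]}}

```text
t: 7.28
position: [0.6404, 0.0939, 0.125]
eef_rot: [-3.101, -0.502, 0.002]
contact_force: [-0.5, -0.3, -0.9]
grip_width: 0.001
finger_force: 0.0
```

```bash
python3 - <<'E'
from m import *
I=look();cv2.imwrite("pics/s2.png",cv2.resize(I[150:330,190:430,::-1],None,fx=3,fy=3))
s=env.observe();print(s["position"],s["contact_force"])
E
```

```text
scene 239 zmax 0.1294 mid [0.6505 0.095  0.1265] mean [0.65   0.0948 0.1267] ext [0.015 0.015 0.006]
scene pin 149 zmax 0.0974 [0.6773 0.137  0.0757]
[0.63991596 0.09379297 0.12433813] [0.28199448 0.13654213 0.12159906]
```

View pics/s2.png

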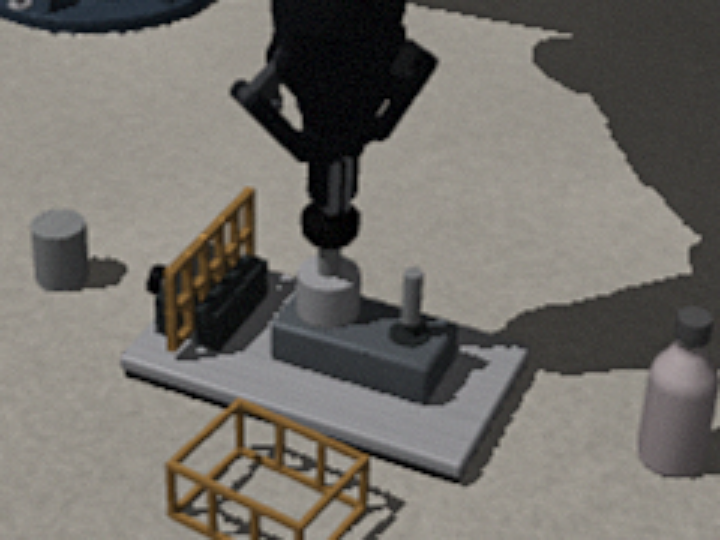

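The pin now stands far out (crop 412,270 to 325), but no neck shows at its foot yet. The vise and bystanders have not moved, so I'll do two more strokes.

Request:
{"fn": "send_rows", "kwargs": {"deltas": [{"delta_pos":[0,0,0.012],"dr":[0,0,0],"gripper":1},{"delta_pos":[0,0,0.012],"dr":[0,0,0],"gripper":1},{"delta_pos":[0,0,0],"dr":[0,0,0],"gripper":1},{"delta_pos":[0,0,0],"dr":[0,0,0],"gripper":1},{"delta_pos":[0,0,-0.013],"dr":[0,0,0],"gripper":1},{"delta_pos":[0,0,-0.012],"dr":[0,0,0],"gripper":1},{"delta_pos":[0,0,0],"dr":[0,0,0],"gripper":1},{"delta_pos":[0,0,0],"dr":[0,0,0],"gripper":1}]}}

```text
t: 8.05
position: [0.6407, 0.0939, 0.1264]
eef_rot: [-3.101, -0.502, 0.001]
contact_force: [0.3, -0.1, -1.0]
grip_width: 0.0
finger_force: 0.0
```

Request:
{"fn": "send_rows", "kwargs": {"deltas": [{"delta_pos":[0,0,0.012],"dr":[0,0,0],"gripper":1},{"delta_pos":[0,0,0.013],"dr":[0,0,0],"gripper":1},{"delta_pos":[0,0,0],"dr":[0,0,0],"gripper":1},{"delta_pos":[0,0,0],"dr":[0,0,0],"gripper":1},{"delta_pos":[0,0,-0.013],"dr":[0,0,0],"gripper":1},{"delta_pos":[0,0,-0.012],"dr":[0,0,0],"gripper":1},{"delta_pos":[0,0,0],"dr":[0,0,0],"gripper":1},{"delta_pos":[0,0,0],"dr":[0,0,0],"gripper":1}]}}

```text
t: 8.72
position: [0.6405, 0.0939, 0.1261]
eef_rot: [-3.101, -0.502, 0.002]
contact_force: [0.0, -0.3, -1.4]
grip_width: -0.0
finger_force: 0.0
```

Request:
{"fn": "send_rows", "kwargs": {"deltas": [{"delta_pos":[0,0,-0.02],"dr":[0,0,0],"gripper":1},{"delta_pos":[0,0,-0.03],"dr":[0,0,0],"gripper":1},{"delta_pos":[0,0,-0.03],"dr":[0,0,0],"gripper":1},{"delta_pos":[0,0,0],"dr":[0,0,0],"gripper":1}]}}

```text
t: 9.05
position: [0.6424, 0.0941, 0.2111]
eef_rot: [-3.101, -0.502, -0.008]
contact_force: [-0.2, 0.0, 0.3]
grip_width: 0.002
finger_force: 0.0
```

```bash
sed -i 's/W\[...,2\]<.1)/W[...,2]<.11)/' m.py; python3 - <<'E'
from m import *
I=look();cv2.imwrite("pics/s3.png",cv2.resize(I[150:330,190:430,::-1],None,fx=3,fy=3))
s=env.observe();print(s["position"],s["contact_force"])
E
```

```text
scene 278 zmax 0.1248 mid [0.6416 0.0937 0.1218] mean [0.644  0.093  0.1216] ext [0.037 0.035 0.006]
scene pin 144 zmax 0.0975 [0.6773 0.1371 0.0759]
[0.64104116 0.0939443  0.2066079 ] [ 0.08216581  0.5716315  -0.35341941]
```

View pics/s3.png

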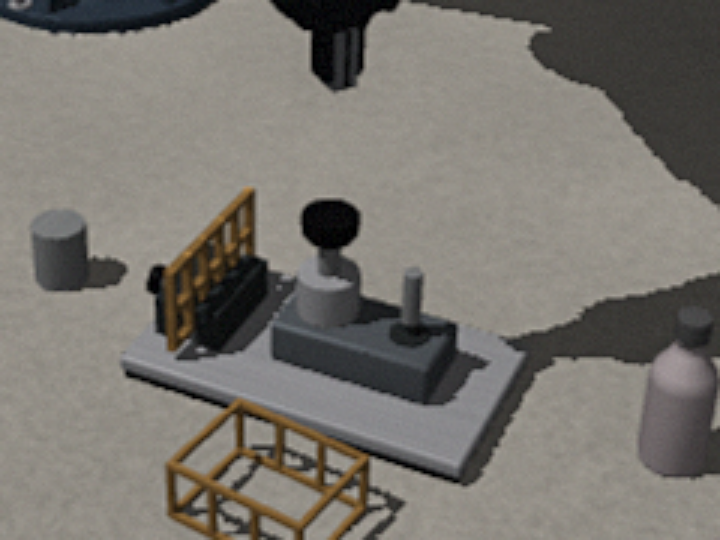

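The picture shows the knob fully up (330,222), the pin top still at (412,270) and nothing else moved. Two full strokes added nothing (0.0974 to 0.0975 m), so the pin is at its cap. I'm handing in.

```bash
python3 -c "
from rig import env
print(env.hand_in())"
```

```text
the job is handed in; nothing more can be done
None
```

I pumped the plunger through seven strokes until the pin stopped rising (the last two added nothing), left the plunger up with nothing else visibly moved, and handed the job in at about 9 s; no verdict was returned, and the neck at the pin's foot was too small to make out in the pictures.

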